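# Seat the spring pull gauge and hold it drawn to the mark

## Task

Check the spring pull gauge: lift the blue gauge from its plywood board and lay it down into the two grey yokes of its bench stand, with its rod through the notch of the front yoke, and let go of it. Then take its yellow handle and pull the sprung rod straight out until the outer end of the handle stands above the red mark bar, and finish while holding it drawn out there. Leave the yellow meter and the orange tape measure where they are.

Things in the scene. Friction and masses are not known exactly. Their poses are not given: they have to be found in the camera images.
- stand: Fixed bench stand; place and yaw vary. Dark steel plate 330 x 70 x 12 mm on rubber feet, its top 34 mm above the bench; origin on the bench below its centre; x axis is the pull direction, z up. On it a front and a rear grey yoke, 98 mm clear between their cheeks for the fingers (only the plate is below). Their saddles, on which the gauge's body rests, are 62 mm above the bench.
- seat (a point): Where the gauge's body centre belongs: 77 mm behind the stand's origin (x = -77 mm), 84 mm above the bench. Axes as the stand. The body drops in from above with 3 mm play each side (cheeks 36 mm apart, 90 mm above the bench, flared lead-ins up to 103 mm) and 6 mm play each way along x between the yokes' end walls (92 mm above the bench).
- notch (a point): Middle of the notch in the front yoke's end wall, at the rod's height (84 mm), x = -4 mm in the stand's frame: open at the top, 24 mm wide, the wall 12 mm thick. The rod passes through it. The rear wall has no notch.
- mark_top (a point): Centre of the top of the red mark bar, 10 mm wide along the pull direction, 78 mm across, its top 44 mm above the bench. It is fixed across the stand's plate, at x = 107 to 137 mm in the stand's frame (differs from start to start). Its x axis is the pull direction.
- gauge_center (a point): Centre of the blue body of the loose spring pull gauge (black end caps), a block 122 mm long (x), 30 mm wide (y), 44 mm high (z), lying upright on a fixed plywood board 160 x 70 mm, 30 mm high, so that this point is 52 mm above the bench; x axis points out along the rod to the handle. The whole gauge weighs about 0.3 kg; its centre of mass lies about 17 mm from here towards the handle.
- handle_grip (a point): Centre of the yellow handle: a block 40 mm long (x), 16 mm wide (y), 32 mm high (z), on a 10 mm steel rod. With the rod in, it is 117 mm along x from gauge_center, at the same height; 36 mm of rod shows between the body and the handle.
- handle_end (a point): Centre of the outer end face of the yellow handle, 20 mm beyond handle_grip along x.
- handle (a joint): How far the rod is pulled out, in m: 0 home, 0.09 at its stop. The spring pulls back with 3.2 N when home plus 80 N/m (8 N at 60 mm). handle_end is 137 mm plus this value from gauge_center. Pulling first drags the body forward against the front yoke.
- power_meter: Loose bystander: yellow hand-held meter, 161 x 72 x 32 mm, origin under its centre.
- tape_measure: Loose bystander: orange pocket tape measure, 64 x 81 x 36 mm, origin under its centre.

How it is judged (in metres and radians):
On the way:
1. The gauge lies seated in both yokes, rod home, let go of (x of gauge_center in the frame of stand between -0.089 and -0.065 m and y of gauge_center in the frame of stand between -0.006 and 0.006 m and z of gauge_center in the frame of stand between 0.08 and 0.088 m and angle between the x axis of gauge_center and the x axis of stand, either way round below 0.09 rad and angle between the z axis of gauge_center and the z axis of stand, either way round below 0.09 rad and value of joint handle below 0.01 m and contact force between each of the arm, the fingers and gauge below 0.1 N and contact force between gauge and stand above 0.5 N), for 0.2 s.
At the end, for the whole second after the job is handed in: The gauge's body is seated in both yokes (centre within 6 mm sideways and 4 mm in height, axes within 0.09 rad), the fingers hold the handle still, its outer end is within 7 mm, along the pull, of the middle of the red mark bar, and the pull is taken by the stand (x of gauge_center in the frame of stand between -0.089 and -0.065 m and y of gauge_center in the frame of stand between -0.006 and 0.006 m and z of gauge_center in the frame of stand between 0.08 and 0.088 m and angle between the x axis of gauge_center and the x axis of stand, either way round below 0.09 rad and angle between the z axis of gauge_center and the z axis of stand, either way round below 0.09 rad and x of handle_end in the frame of mark_top between -0.007 and 0.007 m and value of joint handle above 0.02 m and contact force between the fingers and handle above 2 N and contact force between gauge and stand above 2 N and contact force between handle and stand below 1 N and velocity of joint handle between -0.01 and 0.01 m/s); the arm keeps its last pose, push and grip.
It fails at once if a loose bystander is pushed more than 30 mm (distance of any of power_meter, tape_measure from where it was at the start of the episode above 0.03 m).
It also fails if it takes over 48 s, if anything falls off the work surface, if the arm or the gripper's body presses on something with over 40 N, if the wrist force passes 120 N, or if a joint passes its speed limit or range.

## Robot

A 6-joint arm with a two-finger parallel gripper is mounted at the origin on a cart in front of the work surface, level with it; the furniture and walls round the work are solid. World frame = base frame: x ahead of the robot, y to its left, z up, the work surface at z = 0. Lengths are in mm, angles in degrees, forces in N, time in s.
With the tool pointing down it reaches from about 350 to 925 mm from the base axis. Payload 6.4 kg.
Tool frame: the origin (TCP) lies where the fingers leave the gripper's body, on its centre line; the fingertips stand 73 mm ahead of it and the grasp point (between the pads) lies 54 mm ahead of it; z points along the fingers, y is the line along which they close (so a half turn about z gives the same grasp; the last joint's range is limited). The gripper opens to 85 mm and grips with 20 to 120 N. Pads are 22 mm wide; open, the fingers measure 114 mm over their backs; the gripper's body (76 mm by 85 mm) begins 54 mm behind the grasp point. The pads swing forward as they close: fully open they stand 13 mm farther back than shut.
Start: joints at [58.493, 14.043, 89.255, -0, 76.702, -9.975], TCP at [238.559, 604.652, 303.89] pointing down, gripper open.
Joint ranges: [-179.41, 179.41], [-58.25, 129.5], [7.25, 145.43], [-54.29, 234.29], [11.92, 165.04], [-157.13, 157.13]. Speed limits (degrees/s): [147.25, 147.25, 180, 180, 180, 180].

## Interface

Orientations are given as a 3x3 rotation matrix whose columns are the frame's x, y, z axes.
In Python, from rig import ctrl gives the robot as it stands.
- The arm moves only by the tool jog_arm, never from a script. Its argument "motion" is a list of rows, each a list of 3 entries, a list of its own where there are three numbers: the turn, a rotation vector about the tool's x, y, z as a fraction of full scale, then the shift along the tool's x, y, z as a fraction of full scale, then the closure, from 0 (fully open) to 1 (shut). In form: [[[rx, ry, rz], [tx, ty, tz], grip], ...]. A call has 1 to 12 rows; each row shifts and turns the commanded pose from where the row before left it, along the tool's axes as they then stand; what a row does not reach is not made up. Full scale, the value 1, is 0.2 m for a shift and 45 degrees for a turn. A row lasts 1/10 s, in which the tool goes at most 50 mm and 8.59 degrees, less where a joint would pass 70% of its speed; a pose out of reach is approached as far as the arm can. A call with a number of a shift or a turn outside -1 to 1 is refused whole. A call with a gripper value outside its range is refused whole. The fingers move at their own pace and stop on an object; the grip force is fixed at half the most. Time passes only in rows, so rows that do not move let the fingers close. It gives the time, the measured TCP pose, the force, the opening and the grip force at its end, in the units of the state.
- ctrl.state(): the state, without advancing time (a new reading comes with each control period).
- ctrl.read_camera(name): name is "scene" or "side" or "wrist"; returns the picture (420x560x3 uint8, blue, green, red); there is no depth.
- ctrl.calibration(name): a dict with "fx", "fy", "cx", "cy" (pixels), "rvec" (rotation vector, rad) and "tvec" (3), from world to camera coordinates, as OpenCV has them. Camera axes: x right, y down, z forward; pixel columns grow to the right and rows downward; lengths in mm; the calibration is good to about 2 mm. The wrist camera is an equidistant fisheye: a pixel r from the principal point sees the ray r / f radians off the axis. A picture is of the moment at which its call begins: read the wrist's pose just before it. calibration takes no time and is no camera call; for the wrist camera it gives the pose at the moment of the call.
- ctrl.hand_in(): hands the job in; it is judged then, once.
The state is a dict: "time_s": time; "joint_positions": joint angles; "joint_vel": joint speeds; "joint_torque": joint torques, N m; "tcp_pos": TCP position; "orientation": TCP orientation; "ft_force": force on the tool from outside, world axes, zero at the start; "moment": the same for the moment, N m; "opening": opening from 0.0 (shut) to 1.0 (fully open); "finger_force": force on a finger pad.
Only numpy, scipy, OpenCV 4.12 (cv2) and the standard library are available. Lean on these libraries where they do the work, as an engineer would, in place of code of your own. Each camera call takes 0.05 s, during which the arm holds its last target. There are 200 camera calls.

## Working session

There is one attempt and no reset: what is moved stays moved. The work goes in short steps, Python scripts to look and compute and a tool call to move; the robot and the scene stay as the last step left them, time stands still between calls to the robot, and variables do not carry over. Pictures are saved under pics/ and viewed, at most 10 in all, crops included, and the job is handed in when it is done.

Besides the shell and the picture viewer there is one more tool, called by a JSON object that holds its "fn" and its "kwargs". jog_arm: Moves the arm, as the interface text tells. Shift numbers are shares of 0.2 m and turn numbers shares of 45 degrees, none past 1 either way. Its arguments: {"type":"object","properties":{"motion":{"type":"array","items":{"type":"array"}}},"required":["motion"]}

```bash
mkdir -p pics; ls; python3 - <<'E'
from rig import ctrl
import cv2,numpy as np
s=ctrl.state();print(s)
for n in("scene","side","wrist"):
    c=ctrl.calibration(n);print(n,c)
    cv2.imwrite(f"pics/{n}0.png",ctrl.read_camera(n))
E
```

```text
pics
{'time_s': 0.0, 'joint_positions': array([ 5.84936581e+01,  1.40829583e+01,  8.93268149e+01,  4.36160164e-04,
        7.67036886e+01, -9.97387444e+00]), 'joint_vel': array([-0.03754117,  0.05822136,  0.03065227, -0.10496916,  0.00261469,
        0.05495541]), 'joint_torque': array([-9.71497939e-04, -4.29521012e+01, -3.26121211e+01, -3.18865932e-04,
        5.68091215e-03,  2.01861712e-05]), 'tcp_pos': array([238.31572521, 604.26595584, 302.77529614]), 'orientation': array([[-9.30208908e-01,  3.67029022e-01, -1.04119665e-03],
       [ 3.67030332e-01,  9.30207449e-01, -1.68448027e-03],
       [ 3.50275733e-04, -1.94906930e-03, -9.99998039e-01]]), 'ft_force': array([ 0.21963219, -0.47876993,  0.6995523 ]), 'moment': array([ 0.01482593, -0.0037533 ,  0.018049  ]), 'finger_force': 0.0, 'opening': 1.0053194067219215}
scene {'fx': 450.44599927669793, 'fy': 450.44599927669793, 'cx': 279.2417151504492, 'cy': 210.24861900233128, 'rvec': array([ 2.19093525, -0.96268445,  0.37792409]), 'tvec': array([-413.25290653,  264.83026317,  944.4359368 ])}
side {'fx': 517.2027748741588, 'fy': 517.2027748741588, 'cx': 272.01735599301566, 'cy': 193.51770125150506, 'rvec': array([ 1.94853546, -0.23032976,  0.13952409]), 'tvec': array([-527.9785678 ,   69.22199666, 1518.85198067])}
wrist {'fx': 325.19226210127806, 'fy': 325.19226210127806, 'cx': 276.19583195460314, 'cy': 208.45830398139051, 'rvec': array([-2.38018792, -1.61932028, -0.24698968]), 'tvec': array([-650.13917213,  -38.97870803,  380.08406688])}
```

```bash
cd pics; python3 - <<'E'
import cv2,numpy as np
a=[cv2.imread(f"{n}0.png") for n in("scene","side","wrist")]
cv2.imwrite("sc.png",cv2.resize(a[0],(800,600),interpolation=cv2.INTER_CUBIC))
E
```

```text
(no output)
```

View pics/sc.png

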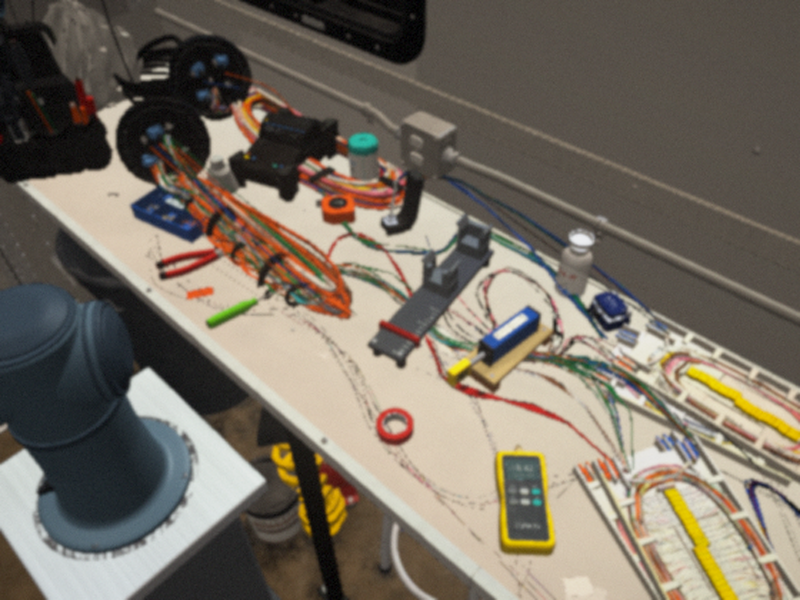

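View pics/wrist0.png

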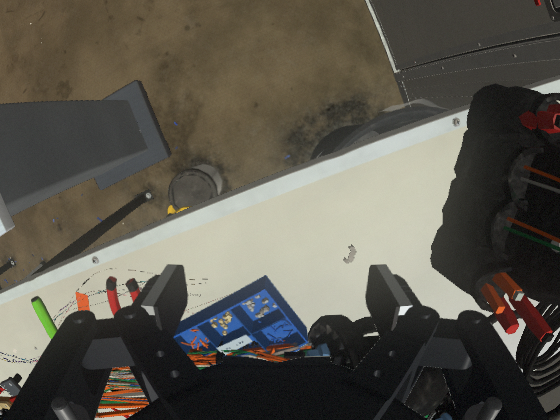

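The scene picture (at 800x600) shows the gauge at about (510,330) with its handle at (459,368). The stand runs from the red bar at (400,331) to the rear yoke at (475,235), and both pull directions point toward the robot. The meter and tape are clear of both. The wrist camera sees only bench so far.

```bash
cat > h.py <<'E'
from rig import ctrl
import cv2,numpy as np
def ray(c,uv,fish=False):
    K=np.array([[c['fx'],0,c['cx']],[0,c['fy'],c['cy']],[0,0,1]])
    p=np.array(uv,float).reshape(1,1,2)
    q=cv2.fisheye.undistortPoints(p,K,np.zeros(4)) if fish else cv2.undistortPoints(p,K,None)
    R=cv2.Rodrigues(np.array(c['rvec']))[0]
    return -R.T@c['tvec'], R.T@np.r_[q.ravel(),1]
def at_z(c,uv,z,fish=False):
    o,d=ray(c,uv,fish); return (o+d*(z-o[2])/d[2])
def proj(c,P,fish=False):
    K=np.array([[c['fx'],0,c['cx']],[0,c['fy'],c['cy']],[0,0,1]])
    P=np.array(P,float).reshape(-1,1,3)
    f=cv2.fisheye.projectPoints(P,np.array(c['rvec']).reshape(3,1),np.array(c['tvec']).reshape(3,1),K,np.zeros(4))[0] if fish else cv2.projectPoints(P,c['rvec'],c['tvec'],K,None)[0]
    return f.reshape(-1,2)
E
python3 - <<'E'
from h import *
c=ctrl.calibration("scene")
for n,u,z in [("blue front",(487,345),74),("blue rear",(530,312),74),("handle top",(459,366),68),("bar L",(382,322),44),("bar R",(418,340),44),("plate fl",(372,350),34),("plate fr",(402,362),34),("plate rear r",(490,258),34),("tape",(338,207),36)]:
    print(n,at_z(c,np.array(u)*.7,z).round())
E
```

```text
blue front [ 518. -275.   74.]
blue rear [ 623. -284.   74.]
handle top [ 459. -267.   68.]
bar L [461. -97.  44.]
bar R [ 472. -170.   44.]
plate fl [ 411. -122.   34.]
plate fr [ 425. -176.   34.]
plate rear r [ 726. -128.   34.]
tape [640. 204.  36.]
```

```bash
cat >> h.py <<'E'
def plan(target, ang, step=0.25):
    """target TCP pos, desired world angle of tool x (deg), tool down; prints turn rz units and shift (tool frame after turn), in units"""
    s=ctrl.state(); R=s['orientation']; a=np.degrees(np.arctan2(R[1,0],R[0,0]))
    da=(ang-a+180)%360-180
    w=np.radians(ang); Rn=np.array([[np.cos(w),np.sin(w),0],[np.sin(w),-np.cos(w),0],[0,0,-1]])
    d=Rn.T@(np.array(target)-s['tcp_pos'])
    tilt=R.T@np.array([0,0,-1])
    print("rz units",round(-da/45,4),"shift units",(d/200).round(4),"n50",np.linalg.norm(d)/50,"tilt",tilt.round(4))
E
python3 - <<'E'
from h import *
c=ctrl.calibration("wrist");s=ctrl.state()
R=cv2.Rodrigues(c['rvec'])[0]
print("cam in tool",s['orientation'].T@(-R.T@c['tvec']-s['tcp_pos']),"\n",(s['orientation'].T@R.T).round(3))
plan((600,-215,330),175)
E
```

```text
cam in tool [ 76.50947206   0.88214383 -70.54457221] 
 [[-0.    -0.954 -0.3  ]
 [ 1.    -0.     0.   ]
 [-0.    -0.3    0.954]]
rz units -0.3674 shift units [-2.1582 -3.9237 -0.1348] n50 17.920297209932315 tilt [-3.0e-04  1.4e-03  1.0e+00]
```

{"fn": "jog_arm", "kwargs": {"motion": [[[0,0,-0.184],[0,0,-0.0675],0],[[0,0,-0.184],[0,0,-0.0675],0],[[0,0,0],[-0.12,-0.218,0],0],[[0,0,0],[-0.12,-0.218,0],0],[[0,0,0],[-0.12,-0.218,0],0],[[0,0,0],[-0.12,-0.218,0],0],[[0,0,0],[-0.12,-0.218,0],0],[[0,0,0],[-0.12,-0.218,0],0],[[0,0,0],[-0.12,-0.218,0],0],[[0,0,0],[-0.12,-0.218,0],0],[[0,0,0],[-0.12,-0.218,0],0]]}}

```text
time_s: 1.25
tcp_pos: [419.9, 193.1, 330.8]
orientation: [[-0.996, 0.086, 0.0], [0.086, 0.996, 0.0], [-0.0, 0.0, -1.0]]
ft_force: [0.5, 0.9, -0.5]
opening: 1.0
finger_force: 0.0
```

{"fn": "jog_arm", "kwargs": {"motion": [[[0,0,0],[-0.12,-0.218,0],0],[[0,0,0],[-0.12,-0.218,0],0],[[0,0,0],[-0.12,-0.218,0],0],[[0,0,0],[-0.12,-0.218,0],0],[[0,0,0],[-0.12,-0.218,0],0],[[0,0,0],[-0.12,-0.218,0],0],[[0,0,0],[-0.12,-0.218,0],0],[[0,0,0],[-0.12,-0.218,0],0],[[0,0,0],[-0.12,-0.218,0],0],[[0,0,0],[0,0,0],0],[[0,0,0],[0,0,0],0],[[0,0,0],[0,0,0],0]]}}

```text
time_s: 2.45
tcp_pos: [600.6, -213.7, 330.6]
orientation: [[-0.996, 0.086, -0.001], [0.086, 0.996, 0.001], [0.001, 0.001, -1.0]]
ft_force: [-0.3, 1.1, 0.5]
opening: 1.002
finger_force: 0.0
```

```bash
python3 - <<'E'
from h import *
import json
s=ctrl.state();print(s['time_s'],s['tcp_pos'],s['joint_positions'].round(1),s['joint_vel'].round(1))
c=ctrl.calibration("wrist");im=ctrl.read_camera("wrist")
json.dump({k:np.array(v).tolist() for k,v in c.items()},open("w1.json","w"))
cv2.imwrite("pics/w1.png",im)
# predicted
print(proj(c,[(570,-280,74),(453,-270,68),(467,-134,44),(588,-116,34)],True).round())
E
```

```text
2.45 [ 600.63047023 -213.72667688  330.63894333] [ -29.8   11.2   89.7    0.    79.1 -114.8] [ 0.8 -0.9  0.4  0.  -0.1  0. ]
[[208. 161.]
 [207.  48.]
 [338.  54.]
 [358. 159.]]
```

View pics/w1.png

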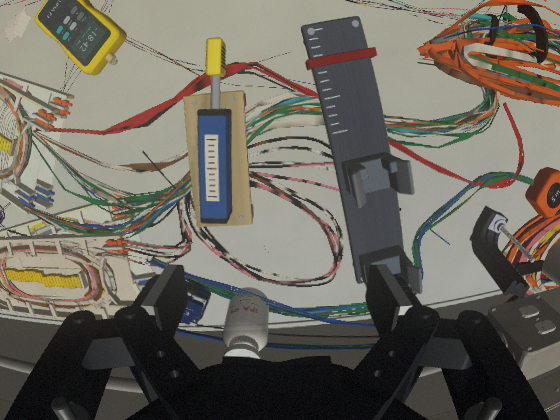

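The wrist view shows the gauge (body about (198–232, 112–222), handle at (215,57)), the stand (bar at (341,57), yokes at about (375,180) and (395,280)), and a bottle at (248,310). I'll enlarge it to get corner pixels.

```bash
cd pics; python3 - <<'E'
import cv2
a=cv2.imread("w1.png")[10:310,180:430]
a=cv2.resize(a,None,fx=2,fy=2,interpolation=cv2.INTER_CUBIC)
for i in range(0,500,50): cv2.line(a,(i,0),(i,6),(0,255,255),1)
for i in range(0,600,50): cv2.line(a,(0,i),(6,i),(0,255,255),1)
cv2.imwrite("w1c.png",a)
E
```

```text
(no output)
```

View pics/w1c.png

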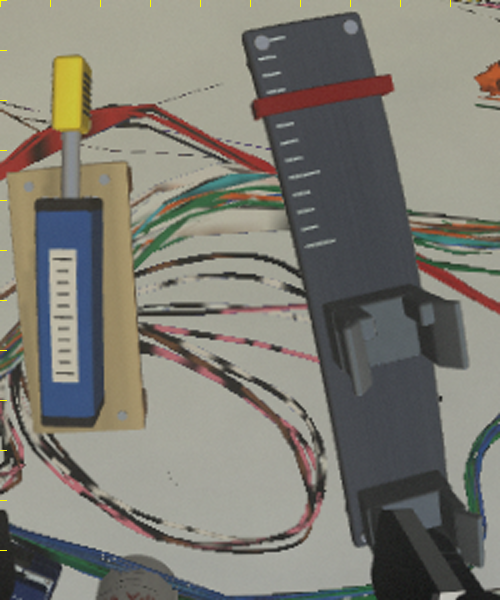

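```bash
cat > fit.py <<'E'
from h import *
import json
from scipy.optimize import least_squares
c=json.load(open("w1.json")); c={k:np.array(v) if isinstance(v,list) else v for k,v in c.items()}
full=lambda p:np.array(p,float)/2+[180,10]
def fit(L,UV,x0,nm):
    L=np.array(L,float);UV=full(UV)
    def P(p):
        w=p[2];R=np.array([[np.cos(w),-np.sin(w)],[np.sin(w),np.cos(w)]])
        return np.c_[L[:,:2]@R.T+p[:2],L[:,2]]
    f=lambda p:(proj(c,P(p),True)-UV).ravel()
    r=least_squares(f,x0,loss='soft_l1');print(nm,r.x[:2].round(1),np.degrees(r.x[2]).round(2));print(f(r.x).reshape(-1,2).round(1).tolist());return r.x
g=fit([(61,15,74),(61,-15,74),(-61,15,74),(-61,-15,74),(137,8,68),(137,-8,68),(97,8,68),(97,-8,68)],
 [(36,199),(91,199),(41,425),(89,425),(57,57),(80,57),(53,130),(77,131)],[570,-280,3.05],"gauge?")
s=fit([(165,35,34),(165,-35,34),(-165,35,34),(-165,-35,34)][:3],
 [(244,36),(358,15),(357,547)],[588,-116,-3.0],"stand?")
E
python3 fit.py
```

```text
gauge? [ 578.5 -278.3] 173.1
[[-1.2, 0.2], [0.4, 0.1], [-1.5, 1.2], [1.4, 2.2], [-1.7, -0.8], [2.2, -1.3], [-1.1, 0.1], [2.3, -0.7]]
stand? [ 589.6 -108.5] -170.36
[[-1.1, -0.3], [1.0, -0.5], [0.2, 2.8]]
```

```bash
python3 -c "
from h import *
plan((639,-100,300),-170.4)"
```

```text
rz units -0.3221 shift units [-0.2836  0.5269  0.1546] n50 2.472046784797528 tilt [-2.e-04 -3.e-04  1.e+00]
```

{"fn": "jog_arm", "kwargs": {"motion": [[[0,0,-0.161],[0,0,0],0],[[0,0,-0.161],[0,0,0],0],[[0,0,0],[-0.095,0.176,0.051],0],[[0,0,0],[-0.095,0.176,0.051],0],[[0,0,0],[-0.095,0.176,0.051],0],[[0,0,0],[0,0,0],0],[[0,0,0],[0,0,0],0],[[0,0,0],[0,0,0],0]]}}

```text
time_s: 3.3
tcp_pos: [639.5, -101.2, 301.1]
orientation: [[-0.986, -0.165, 0.001], [-0.166, 0.986, -0.001], [-0.001, -0.001, -1.0]]
ft_force: [-0.1, -1.2, -0.4]
opening: 0.998
finger_force: 0.0
```

```bash
python3 - <<'E'
from h import *
import json
s=ctrl.state();print(s['tcp_pos'],s['joint_vel'].round(1))
c=ctrl.calibration("wrist");im=ctrl.read_camera("wrist")
json.dump({k:np.array(v).tolist() for k,v in c.items()},open("w2.json","w"))
cv2.imwrite("pics/w2.png",im)
a=im[0:320,190:370]
a=cv2.resize(a,None,fx=1.875,fy=1.875,interpolation=cv2.INTER_CUBIC)
a=im[0:300,160:400]; a=cv2.resize(a,None,fx=2,fy=2,interpolation=cv2.INTER_CUBIC)
for i in range(0,480,50): cv2.line(a,(i,0),(i,6),(0,255,255),1)
for i in range(0,600,50): cv2.line(a,(0,i),(6,i),(0,255,255),1)
cv2.imwrite("pics/w2c.png",a)
E
```

```text
[ 639.47035895 -101.23315409  301.13507054] [-1.1  0.2 -0.3  0.1  0.1 -0. ]
```

View pics/w2c.png

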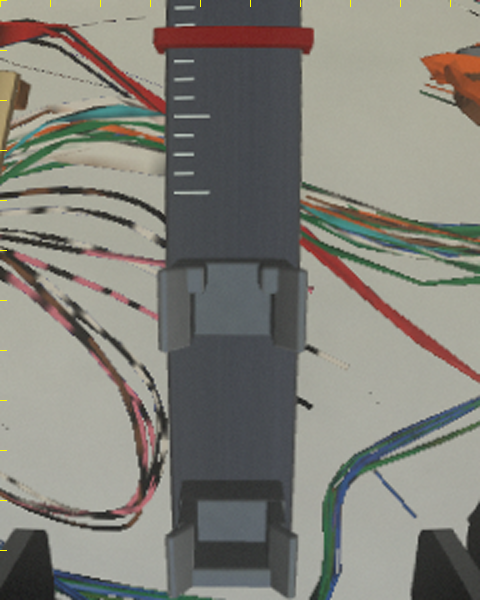

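The view is centred over the stand: bar at (233,36), notch mid at (233.5,270), front wall's outer edge at row 262, rear wall top at rows 568–586 (all in crop pixels).

```bash
cat > fit2.py <<'E'
from h import *
import json
from scipy.optimize import least_squares
c=json.load(open("w2.json")); c={k:np.array(v) if isinstance(v,list) else v for k,v in c.items()}
L=np.array([(0,39,44,1),(0,-39,44,1),(2,12,92,0),(2,-12,92,0),(-144,0,92,0),(-156,0,92,0)],float)
UV=np.array([(153,36),(313,36),(205,262),(262,262),(232,568),(232,586)])/2+[160,0]
def P(p):
    w=p[2];R=np.array([[np.cos(w),-np.sin(w)],[np.sin(w),np.cos(w)]])
    l=L.copy();l[:,0]+=l[:,3]*p[3]
    return np.c_[l[:,:2]@R.T+p[:2],l[:,2]]
f=lambda p:(proj(c,P(p),True)-UV).ravel()
r=least_squares(f,[590,-108,-2.97,120]);print(r.x,np.degrees(r.x[2]));print(f(r.x).reshape(-1,2).round(1).tolist())
e=np.array([np.cos(r.x[2]),np.sin(r.x[2])]);print("seat",r.x[:2]-77*e,"e",e)
print("plate front edge px",(proj(c,[[*(r.x[:2]+165*e),34]],True)))
E
python3 fit2.py; python3 -c "
from h import *
w=np.radians(173.1)
plan((578.5+13*np.cos(w),-278.3+13*np.sin(w),200),173.1)"
```

```text
[ 585.40323984 -109.48156594   -2.97743647  116.46776816] -170.59454360046047
[[0.9, -0.1], [-0.6, 0.1], [-0.1, 0.5], [-0.5, 0.6], [0.2, -1.3], [0.1, -0.2]]
seat [661.36809829 -96.8982325 ] e [-0.9865566  -0.16341991]
plate front edge px [[276.74558778 -21.79290844]]
rz units 0.364 shift units [ 0.2617 -0.9132  0.5059] n50 4.305232407939297 tilt [1.1e-03 9.0e-04 1.0e+00]
```

{"fn": "jog_arm", "kwargs": {"motion": [[[0,0,0.182],[0,0,0],0],[[0,0,0.182],[0,0,0],0],[[0,0,0],[0.0523,-0.1826,0.1012],0],[[0,0,0],[0.0523,-0.1826,0.1012],0],[[0,0,0],[0.0523,-0.1826,0.1012],0],[[0,0,0],[0.0523,-0.1826,0.1012],0],[[0,0,0],[0.0523,-0.1826,0.1012],0],[[0,0,0],[0,0,0],0],[[0,0,0],[0,0,0],0]]}}

```text
time_s: 4.25
tcp_pos: [565.2, -277.5, 199.1]
orientation: [[-0.992, 0.123, -0.0], [0.123, 0.992, 0.0], [0.0, 0.0, -1.0]]
ft_force: [0.4, 0.7, -0.1]
opening: 0.999
finger_force: 0.0
```

```bash
python3 - <<'E'
from h import *
w=np.radians(173.1)
plan((578.5+13*np.cos(w),-278.3+13*np.sin(w),111),173.1)
c=ctrl.calibration("wrist");im=ctrl.read_camera("wrist")
R=np.array([[np.cos(w),-np.sin(w)],[np.sin(w),np.cos(w)]])
for l in [[(61,15,74),(61,-15,74),(-61,-15,74),(-61,15,74)],[(137,8,68),(137,-8,68),(97,-8,68),(97,8,68)]]:
    l=np.array(l);q=np.c_[l[:,:2]@R.T+[578.5,-278.3],l[:,2]]
    cv2.polylines(im,[proj(c,q,True).round().astype(int)],True,(0,255,0),1)
cv2.imwrite("pics/w3.png",im)
E
```

```text
rz units -0.0031 shift units [-0.0015  0.0041  0.4407] n50 1.7629575231428598 tilt [-1.e-04 -3.e-04  1.e+00]
```

View pics/w3.png

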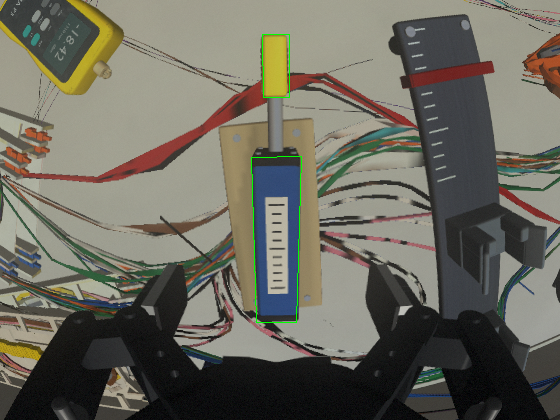

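The overlay (green) lies on the gauge body (252–301, 157–322) and handle (262–289, 35–97), so the pose is good. I'll descend and grip.

{"fn": "jog_arm", "kwargs": {"motion": [[[0,0,0],[0,0,0.15],0],[[0,0,0],[0,0.004,0.15],0],[[0,0,0],[0,0,0.1],0],[[0,0,0],[0,0,0.04],0],[[0,0,0],[0,0,0],0],[[0,0,0],[0,0,0],1],[[0,0,0],[0,0,0],1],[[0,0,0],[0,0,0],1],[[0,0,0],[0,0,0],1],[[0,0,0],[0,0,0],1],[[0,0,0],[0,0,0],1],[[0,0,0],[0,0,0],1]]}}

```text
time_s: 5.5
tcp_pos: [566.6, -275.9, 112.3]
orientation: [[-0.993, 0.12, 0.002], [0.12, 0.993, -0.001], [-0.002, -0.001, -1.0]]
ft_force: [-1.0, -0.8, 4.9]
opening: 0.344
finger_force: 60.9
```

{"fn": "jog_arm", "kwargs": {"motion": [[[0,0,0],[0,0,-0.1],1],[[0,0,0],[0,0,-0.15],1],[[0,0,0],[0,0,-0.15],1],[[0,0,0],[0,0,-0.1],1],[[0,0,0],[0,0,0],1],[[0,0,0],[0,0,0],1]]}}

```text
time_s: 6.1
tcp_pos: [565.4, -274.8, 209.6]
orientation: [[-0.993, 0.12, -0.002], [0.119, 0.993, 0.001], [0.002, 0.001, -1.0]]
ft_force: [-0.1, 0.8, -4.2]
opening: 0.345
finger_force: 60.1
```

```bash
python3 - <<'E'
from h import *
s=ctrl.state();print(s['tcp_pos'],s['opening'],s['finger_force'])
seat=np.array([661.4,-96.9]);e=np.array([-.98656,-.16342])
plan((*(seat+12.5*e),210),-170.6)
E
```

```text
[ 565.41132887 -274.82727939  209.64701398] 0.3448562496745982 60.12217998504639
rz units -0.3614 shift units [-0.5563  0.7993 -0.0018] n50 3.8953269902150125 tilt [-0.0018 -0.0011  1.    ]
```

{"fn": "jog_arm", "kwargs": {"motion": [[[0,0,-0.09],[0,0,0],1],[[0,0,-0.09],[0,0,0],1],[[0,0,-0.09],[0,0,0],1],[[0,0,-0.0915],[0,0,0],1],[[0,0,0],[-0.0927,0.1332,0],1],[[0,0,0],[-0.0927,0.1332,0],1],[[0,0,0],[-0.0927,0.1332,0],1],[[0,0,0],[-0.0927,0.1332,0],1],[[0,0,0],[-0.0927,0.1332,0],1],[[0,0,0],[-0.0927,0.1332,0],1],[[0,0,0],[0,0,0],1],[[0,0,0],[0,0,0],1]]}}

```text
time_s: 7.3
tcp_pos: [648.6, -98.6, 208.3]
orientation: [[-0.986, -0.165, -0.004], [-0.165, 0.986, 0.001], [0.004, 0.002, -1.0]]
ft_force: [0.3, 0.5, -3.0]
opening: 0.343
finger_force: 60.3
```

```bash
python3 - <<'E'
from h import *
s=ctrl.state();print(s['tcp_pos'],s['joint_vel'].round(1))
o=np.array([585.4,-109.5]);e=np.array([-.98656,-.16342]);n=np.array([-e[1],e[0]])
plan((*(o-77*e+12.5*e),143),-170.6)
c=ctrl.calibration("wrist");im=ctrl.read_camera("wrist")
raw=im.copy()
t=s['tcp_pos'];X=s['orientation'][:,0];Y=s['orientation'][:,1];Z=s['orientation'][:,2]
def dr(q,col):cv2.polylines(im,[proj(c,q,True).round().astype(int)],True,col,1)
for h,z0 in [((61,-61,15,-15),22-5),((137,97,8,-8),16-5)]:
    a,b,u,v=h
    dr([t+X*(i-13)+Y*j+Z*(54-z0) for i,j in [(a,u),(a,v),(b,v),(b,u)]],(0,255,0))
W=lambda x,y,z:[*(o+e*x+n*y),z]
dr([W(122,39,44),W(122,-39,44),W(112,-39,44),W(112,39,44)],(255,255,0))
dr([W(2,12,92),W(2,-12,92),W(-10,-12,92),W(-10,12,92)],(255,255,0))
dr([W(165,35,34),W(165,-35,34),W(-165,-35,34),W(-165,35,34)],(255,255,0))
a=np.hstack([raw[0:400,170:390],im[0:400,170:390]])
cv2.imwrite("pics/w4.png",cv2.resize(a,None,fx=1.5,fy=1.5,interpolation=cv2.INTER_CUBIC))
E
```

```text
[648.63352785 -98.59873134 208.31676144] [-1.8 -0.8 -0.  -0.1  0.2  0. ]
rz units 0.0019 shift units [-0.0017 -0.0021  0.3266] n50 1.3063795907096778 tilt [-0.0041 -0.0018  1.    ]
```

View pics/w4.png

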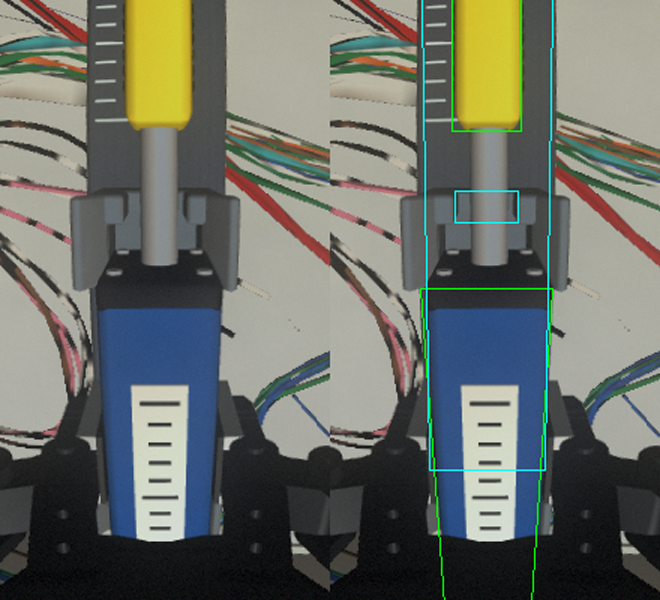

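The raw view (left) shows the rod centred at column 159 and the notch at about 156, so the gauge is about 1 mm off in y. The body's front edge at row 289 fits the prediction. I'll go down in stages, watching the force.

{"fn": "jog_arm", "kwargs": {"motion": [[[0,0,0],[-0.0017,-0.004,0.05],1],[[0,0,0],[0,0,0.08],1],[[0,0,0],[0,0,0.07],1],[[0,0,0],[0,0,0.05],1],[[0,0,0],[0,0,0.03],1],[[0,0,0],[0,0,0],1],[[0,0,0],[0,0,0],1]]}}

```text
time_s: 8.05
tcp_pos: [650.4, -100.3, 155.4]
orientation: [[-0.987, -0.163, 0.001], [-0.163, 0.987, -0.0], [-0.001, -0.0, -1.0]]
ft_force: [-0.3, -0.5, -2.0]
opening: 0.344
finger_force: 60.3
```

{"fn": "jog_arm", "kwargs": {"motion": [[[0,0,0],[0,0,0.02],1],[[0,0,0],[0,0,0.02],1],[[0,0,0],[0,0,0.01],1],[[0,0,0],[0,0,0.006],1],[[0,0,0],[0,0,0],1],[[0,0,0],[0,0,0],1]]}}

```text
time_s: 8.65
tcp_pos: [650.4, -100.2, 144.3]
orientation: [[-0.987, -0.163, 0.001], [-0.163, 0.987, -0.0], [-0.001, -0.0, -1.0]]
ft_force: [-0.3, 0.7, 0.3]
opening: 0.343
finger_force: 60.7
```

{"fn": "jog_arm", "kwargs": {"motion": [[[0,0,0],[0,0,0.006],1],[[0,0,0],[0,0,0],1],[[0,0,0],[0,0,0],1],[[0,0,0],[0,0,0],1]]}}

```text
time_s: 9.05
tcp_pos: [650.5, -100.2, 144.3]
orientation: [[-0.987, -0.164, 0.0], [-0.164, 0.987, -0.0], [-0.0, -0.0, -1.0]]
ft_force: [-4.7, 1.1, 6.6]
opening: 0.34
finger_force: 61.5
```

Contact force shows it resting on the saddles, so I'll open, then rise.

{"fn": "jog_arm", "kwargs": {"motion": [[[0,0,0],[0,0,0],0.3],[[0,0,0],[0,0,0],0.3],[[0,0,0],[0,0,0],0],[[0,0,0],[0,0,0],0],[[0,0,0],[0,0,0],0],[[0,0,0],[0,0,-0.1],0],[[0,0,0],[0,0,-0.2],0],[[0,0,0],[0,0,-0.2],0],[[0,0,0],[0,0,0],0],[[0,0,0],[0,0,0],0],[[0,0,0],[0,0,0],0]]}}

```text
time_s: 10.15
tcp_pos: [649.4, -100.0, 241.0]
orientation: [[-0.987, -0.163, -0.003], [-0.163, 0.987, 0.001], [0.002, 0.001, -1.0]]
ft_force: [-0.2, 0.2, -1.2]
opening: 0.998
finger_force: 0.0
```

```bash
python3 - <<'E'
from h import *
s=ctrl.state();print(s['tcp_pos'],s['ft_force'])
o=np.array([585.4,-109.5]);e=np.array([-.98656,-.16342]);n=np.array([-e[1],e[0]])
c=ctrl.calibration("wrist");im=ctrl.read_camera("wrist")
raw=im.copy()
def dr(q,col):cv2.polylines(im,[proj(c,q,True).round().astype(int)],True,col,1)
W=lambda x,y,z:[*(o+e*x+n*y),z]
for x0,x1,y,z,col in[(112,122,39,44,(255,255,0)),(-10,2,12,92,(255,255,0)),(-138,-16,15,106,(0,255,0)),(20,60,8,100,(0,255,0))]:
    dr([W(x0,y,z),W(x0,-y,z),W(x1,-y,z),W(x1,y,z)],col)
a=np.hstack([raw[0:400,170:390],im[0:400,170:390]])
cv2.imwrite("pics/w5.png",cv2.resize(a,None,fx=1.5,fy=1.5,interpolation=cv2.INTER_CUBIC))
plan((*(o+40*e),210),-170.6)
E
```

```text
[649.36912117 -99.95256379 241.00683994] [-0.18415886  0.19803437 -1.15199728]
rz units 0.0001 shift units [0.5228 0.0048 0.1529] n50 2.1788130533387084 tilt [-0.0031 -0.0016  1.    ]
```

View pics/w5.png

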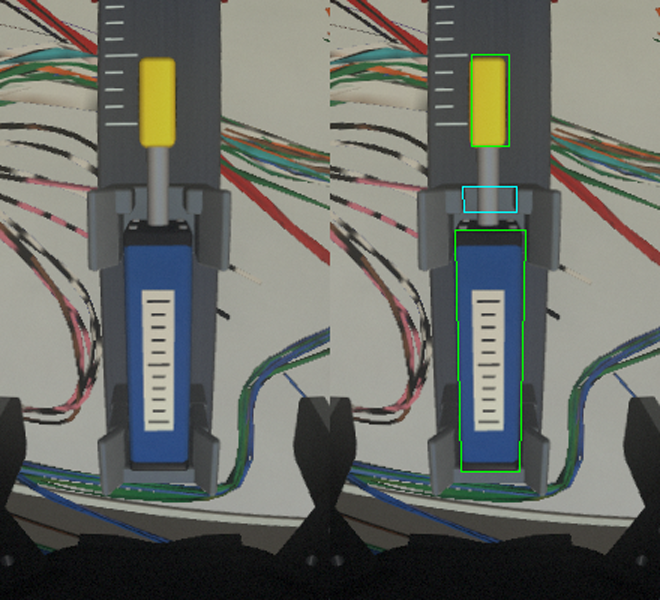

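The gauge lies seated: its body fills the predicted outline (457–525, 230–471) and the rod runs through the notch, with the fingers clear. Next I'll move over the handle and grip it.

{"fn": "jog_arm", "kwargs": {"motion": [[[0,0,0],[0.17,0,0.05],0],[[0,0,0],[0.18,0,0.05],0],[[0,0,0],[0.173,0,0.055],0],[[0,0,0],[0,0,0],0],[[0,0,0],[0,0,0.1],0],[[0,0,0],[0,0,0.13],0],[[0,0,0],[0,0,0.1],0],[[0,0,0],[0,0,0.03],0],[[0,0,0],[0,0,0],0],[[0,0,0],[0,0,0],0],[[0,0,0],[0,0,0],0]]}}

```text
time_s: 11.3
tcp_pos: [547.8, -117.6, 141.0]
orientation: [[-0.987, -0.164, 0.002], [-0.164, 0.987, -0.001], [-0.002, -0.001, -1.0]]
ft_force: [0.3, -0.8, -0.2]
opening: 0.996
finger_force: 0.0
```

```bash
python3 - <<'E'
from h import *
o=np.array([585.4,-109.5]);e=np.array([-.98656,-.16342])
print(ctrl.state()['ft_force']);plan((*(o+40*e),138),-170.6)
E
```

```text
[ 0.30843884 -0.80741933 -0.22485245]
rz units 0.0003 shift units [0.0079 0.009  0.0149] n50 0.07663538794888618 tilt [0.002  0.0013 1.    ]
```

{"fn": "jog_arm", "kwargs": {"motion": [[[0,0,0],[0.008,0.004,0.015],0],[[0,0,0],[0,0,0],0],[[0,0,0],[0,0,0],1],[[0,0,0],[0,0,0],1],[[0,0,0],[0,0,0],1],[[0,0,0],[0,0,0],1],[[0,0,0],[0,0,0],1],[[0,0,0],[0,0,0],1],[[0,0,0],[0,0,0],1],[[0,0,0],[0,0,0],1]]}}

```text
time_s: 12.3
tcp_pos: [545.3, -116.9, 136.8]
orientation: [[-0.987, -0.163, 0.0], [-0.163, 0.987, -0.0], [-0.0, -0.0, -1.0]]
ft_force: [-0.7, 0.1, 1.5]
opening: 0.176
finger_force: 59.5
```

{"fn": "jog_arm", "kwargs": {"motion": [[[0,0,0],[0.02,0,0],1],[[0,0,0],[0.03,0,0],1],[[0,0,0],[0.04,0,0],1],[[0,0,0],[0.04,0,0],1],[[0,0,0],[0.04,0,0],1],[[0,0,0],[0.04,0,0],1],[[0,0,0],[0.03,0,0],1],[[0,0,0],[0.02,0,0],1],[[0,0,0],[0.01,0,0],1],[[0,0,0],[0,0,0],1],[[0,0,0],[0,0,0],1],[[0,0,0],[0,0,0],1]]}}

```text
time_s: 13.5
tcp_pos: [492.0, -125.5, 136.9]
orientation: [[-0.987, -0.163, 0.002], [-0.163, 0.987, -0.0], [-0.002, -0.0, -1.0]]
ft_force: [6.5, 1.2, -2.5]
opening: 0.176
finger_force: 58.9
```

```bash
python3 - <<'E'
from h import *
o=np.array([585.4,-109.5]);e=np.array([-.98656,-.16342]);n=np.array([-e[1],e[0]])
s=ctrl.state();t=s['tcp_pos'];print("tcp along",(t[:2]-o)@e,"y",(t[:2]-o)@n,s['ft_force'],s['ft_force'][:2]@e)
im=ctrl.read_camera("wrist"); c=ctrl.calibration("wrist")
W=lambda x,y,z:[*(o+e*x+n*y),z]
print(proj(c,[W(116.5,39,44),W(116.5,-39,44),W(110,0,100)],True))
side=ctrl.read_camera("side");sc=ctrl.read_camera("scene")
cs=ctrl.calibration("side");u=proj(cs,[W(100,0,60)])[0].round().astype(int);print(u)
cc=ctrl.calibration("scene");v=proj(cc,[W(100,0,60)])[0].round().astype(int);print(v)
np.save("off.npy",np.array([u,v]))
cr=lambda a,p:cv2.resize(a[max(0,p[1]-35):p[1]+35,max(0,p[0]-35):p[0]+35],(350,350),interpolation=cv2.INTER_CUBIC)
bot=np.hstack([cr(side,u),cr(sc,v)])
top=cv2.resize(im[0:150,140:420],(466,250),interpolation=cv2.INTER_CUBIC)
top=cv2.copyMakeBorder(top,0,0,0,bot.shape[1]-466,cv2.BORDER_CONSTANT)
cv2.imwrite("pics/f1.png",np.vstack([top,bot]))
E
```

```text
tcp along 94.76623178505749 y 0.5652848449843092 [ 6.54281873  1.19262029 -2.50556058] -6.649781256867111
[[203.46056866 213.17847372]
 [348.38171513 213.08476561]
 [275.74383673 276.5305891 ]]
[263 198]
[283 221]
```

View pics/f1.png

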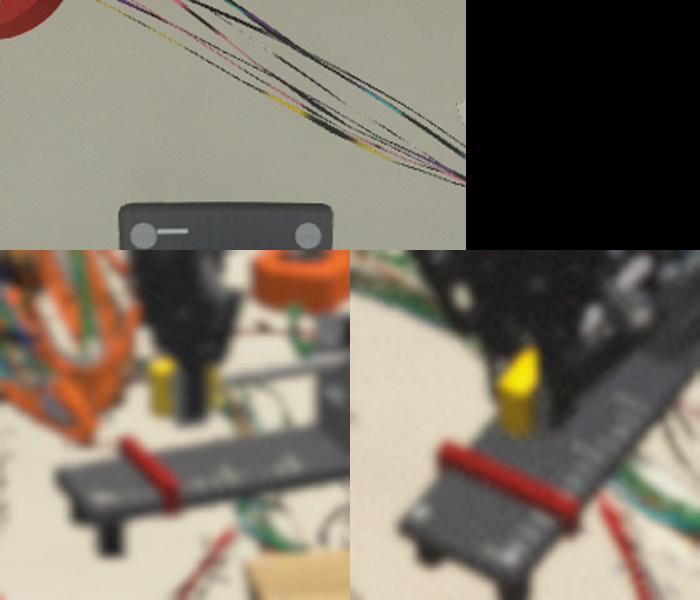

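{"fn": "jog_arm", "kwargs": {"motion": [[[0,0,0],[0.01,0,0],1],[[0,0,0],[0.0075,0,0],1],[[0,0,0],[0,0,0],1],[[0,0,0],[0,0,0],1],[[0,0,0],[0,0,0],1]]}}

```text
time_s: 14.15
tcp_pos: [488.6, -126.1, 136.9]
orientation: [[-0.987, -0.163, 0.002], [-0.163, 0.987, 0.0], [-0.002, -0.0, -1.0]]
ft_force: [6.9, 0.7, -2.2]
opening: 0.185
finger_force: 58.9
```

```bash
python3 - <<'E'
from h import *
import json
o=np.array([585.4,-109.5]);e=np.array([-.98656,-.16342]);n=np.array([-e[1],e[0]])
s=ctrl.state();t=s['tcp_pos'];print("along",(t[:2]-o)@e,s['ft_force'][:2]@e,s['joint_vel'].round(2))
im=ctrl.read_camera("wrist"); c=ctrl.calibration("wrist")
json.dump({k:np.array(v).tolist() for k,v in c.items()},open("w6.json","w"))
a=im[140:350,150:410];a=cv2.resize(a,None,fx=2.5,fy=2.5,interpolation=cv2.INTER_CUBIC)
for i in range(0,650,50): cv2.line(a,(i,0),(i,6),(0,255,255),1)
for i in range(0,525,50): cv2.line(a,(0,i),(6,i),(0,255,255),1)
cv2.imwrite("pics/f2.png",a)
W=lambda x,y,z:[*(o+e*x+n*y),z]
print((proj(c,[W(121.5,39,44),W(111.5,-39,44),W(116.5,-8,100),W(116.5,8,100),W(116.5,0,68)],True)-[150,140])*2.5)
E
```

```text
along 98.20146097543224 -6.899352566833473 [ 0.01  0.01 -0.06  0.06 -0.09  0.06]
[[133.14246001 176.05000955]
 [493.22739136 219.34298821]
 [367.90272629 323.37832621]
 [260.72788331 323.41620469]
 [314.59751935 241.58061419]]
```

View pics/f2.png

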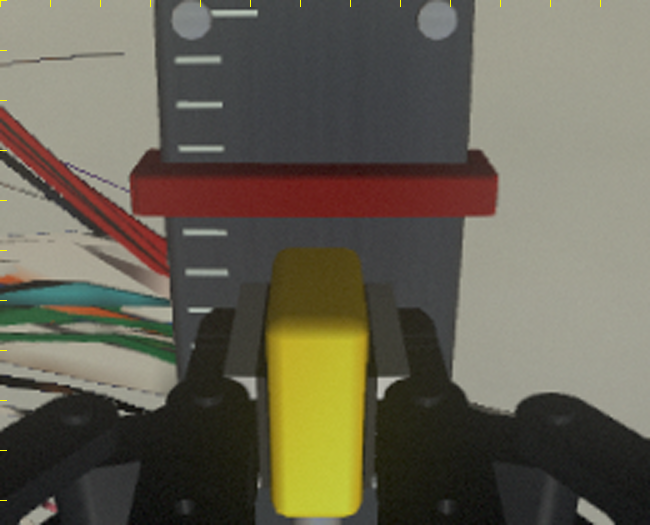

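The bar's top face (rows 176–215) and the handle end's edges (rows 249 and 323) match the prediction to within about 1.5 mm, on the short side. One last nudge of 1 mm, let it settle, then hand in.

{"fn": "jog_arm", "kwargs": {"motion": [[[0,0,0],[0.005,0,0],1],[[0,0,0],[0,0,0],1],[[0,0,0],[0,0,0],1],[[0,0,0],[0,0,0],1],[[0,0,0],[0,0,0],1],[[0,0,0],[0,0,0],1]]}}

```text
time_s: 14.8
tcp_pos: [487.7, -126.2, 136.9]
orientation: [[-0.987, -0.163, 0.002], [-0.163, 0.987, 0.0], [-0.002, -0.0, -1.0]]
ft_force: [7.8, 1.4, -2.5]
opening: 0.181
finger_force: 58.9
```

```bash
python3 -c "
from rig import ctrl
s=ctrl.state();print(s['ft_force'],s['finger_force'],s['tcp_pos']);print(ctrl.hand_in())"
```

```text
[ 7.80097933  1.43108874 -2.50844012] 58.933812975883484 [ 487.6590384  -126.22566755  136.90625187]
the job is handed in; nothing more can be done
None
```

The job is handed in at 14.8 s, with no verdict returned: the gauge was seated in both yokes and let go, and the handle is held drawn out with its end about 1 mm (my estimate) from the middle of the red mark bar.

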